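# Stand the glaze test tiles on the sample rail from pale to dark

### The job

The wooden rail is for a series of glaze test tiles and already has the palest (cream) in one end bay and the darkest (black) in the other. Stand the four loose test tiles in the four empty bays, one to a bay, so that the row runs step by step from pale to dark between those two; each must stand upright with its foot flat down inside its bay and its glazed face square to the front like the end tiles. Leave the two end tiles standing in their bays, still square.

Things in the scene. Friction and masses are not known exactly. Their poses are not given: they have to be found in the camera images.
- tile_rail: Fixed light-wood rail, 78 mm deep (x) by 390 long (y), six bays. Bay centres: x = 0, y = +-31, +-93, +-155 mm from the origin. Bay inside: 56 mm (y) by 58 (x); floor 12 mm above the bench. Above that floor, dividers and front lip (-x) stand 8 mm, back fence (+x) 13. Origin: centre of underside; x to the fence, z up. Outermost bays hold the end tiles (which is at which end varies); four are empty.
- end_tile_pale: Palest test tile, cream white, standing loose in one outermost bay. Inverted T, 84 mm tall: bare clay foot 40 (x) by 38 (y) by 6 mm, from its middle a glazed upright 11 mm thick (x), 38 wide (y), small hole near the top; the foot's upper side is glazed too. Front and back alike. Origin: centre of the foot's underside; x square to the face, z up. 0.12 kg.
- end_tile_black: Darkest test tile, black, standing loose in the other outermost bay. Inverted T, 84 mm tall: bare clay foot 40 (x) by 38 (y) by 6 mm, from its middle a glazed upright 11 mm thick (x), 38 wide (y), small hole near the top; the foot's upper side is glazed too. Front and back alike. Origin: centre of the foot's underside; x square to the face, z up. 0.12 kg.
- tile_straw: Loose glaze test tile, the palest of the four loose: pale straw yellow; stands on the bench. Inverted T, 84 mm tall: bare clay foot 40 (x) by 38 (y) by 6 mm, from its middle a glazed upright 11 mm thick (x), 38 wide (y), small hole near the top; the foot's upper side is glazed too. Front and back alike. Origin: centre of the foot's underside; x square to the face, z up. 0.12 kg.
- tile_honey: Loose glaze test tile, second palest of the four loose: golden honey brown; stands on the bench. Inverted T, 84 mm tall: bare clay foot 40 (x) by 38 (y) by 6 mm, from its middle a glazed upright 11 mm thick (x), 38 wide (y), small hole near the top; the foot's upper side is glazed too. Front and back alike. Origin: centre of the foot's underside; x square to the face, z up. 0.12 kg.
- tile_rust: Loose glaze test tile, third of the four loose: rust red-brown; stands on the bench. Inverted T, 84 mm tall: bare clay foot 40 (x) by 38 (y) by 6 mm, from its middle a glazed upright 11 mm thick (x), 38 wide (y), small hole near the top; the foot's upper side is glazed too. Front and back alike. Origin: centre of the foot's underside; x square to the face, z up. 0.12 kg.
- tile_brown: Loose glaze test tile, the darkest of the four loose: dark chocolate brown; stands on the bench. Inverted T, 84 mm tall: bare clay foot 40 (x) by 38 (y) by 6 mm, from its middle a glazed upright 11 mm thick (x), 38 wide (y), small hole near the top; the foot's upper side is glazed too. Front and back alike. Origin: centre of the foot's underside; x square to the face, z up. 0.12 kg.
There are look-alikes about, which are no part of the job. Leave any blue, pink or purple look-alike of the tile_straw alone.

How it is judged:
By the outcome, as a careful person would: the job done as asked, in the order asked, and still so for the second after the job is handed in, with the robot touching nothing.
It also fails if it takes over 88 s, if anything falls off the work surface, if the arm or the gripper's body presses on something with over 40 N, if the wrist force passes 120 N, or if a joint passes its speed limit or range.

### The arm

A 7-joint arm with a two-finger parallel gripper is mounted at the origin on the work surface; the furniture and walls round the work are solid. World frame = base frame: x ahead of the robot, y to its left, z up, the work surface at z = 0. Lengths are in m, angles in rad, forces in N, time in s.
With the tool pointing down it reaches from about 0.4 to 0.875 m from the base axis. Payload 19.3 kg.
Tool frame: the origin (TCP) lies at the very end of the fingers, on their centre line; the grasp point (between the pads) lies 19 mm behind it; z points along the fingers, y is the line along which they close (so a half turn about z gives the same grasp; the last joint's range is limited). The gripper opens to 85 mm and grips with 20 to 120 N. Pads are 22 mm wide; open, the fingers measure 114 mm over their backs; the gripper's body (76 mm by 85 mm) begins 54 mm behind the grasp point. The pads swing forward as they close: fully open they stand 13 mm farther back than shut.
Start: joints at [-1.26, 0.521, -0.036, 1.599, 0.021, 1.021, -0.113], TCP at [0.232, 0.58, 0.231] pointing down, gripper open.
Joint ranges: [-2.91, 2.91], [-0.3, 2.13], [-1.5, 1.42], [0.17, 2.43], [-1.26, 4.41], [0.16, 1.93], [-2.52, 2.52]. Speed limits (rad/s): [1.89, 1.89, 2.39, 2.39, 3.01, 3.01, 3.01].

### API

Orientations are given as [roll, pitch, yaw] about the fixed x, y, z axes, in that order (R = Rz(yaw) Ry(pitch) Rx(roll)).
In Python, from workcell import bot gives the robot as it stands.
- The arm moves only by the shell command python3 -m crank 'ROWS' [FORCE]. ROWS is a JSON object of lists of equal length, an entry for each row: "travel": the shift along the world's x, y, z in cm, a list of three; "turn": the turn, a rotation vector about the world's x, y, z in degrees, a list of three; "gripper": the closure, from 0 (fully open) to 1 (shut). A call has exactly 5 rows; each row is the pose to reach, as a shift and turn from the pose commanded when the call began; what a row does not reach only later rows make up. A row lasts 1/10 s, in which the tool goes at most 50 mm and 8.59 degrees, less where a joint would pass 70% of its speed; a pose out of reach is approached as far as the arm can. A call with a gripper value outside its range is refused whole. The fingers move at their own pace and stop on an object; FORCE is the grip in N (left out, the last holds). Time passes only in rows, so rows that repeat a pose let the fingers close, or fill a call up. It gives the time, the measured TCP pose, the force, the opening and the grip force at its end, in the units of the state.
- bot.observe(): the state, without advancing time (a new reading comes with each control period).
- bot.grab_frame(name): name is "scene" or "top" or "wrist"; returns a dict with "pixels" (480x640x3 uint8, red, green, blue), "fx", "fy", "cx", "cy" (pixels), "dist" ([k1, k2, p1, p2, k3] as OpenCV has them; the pictures are not rectified), "extrinsics" (4x4, takes a point from world to camera coordinates). Camera axes: x right, y down, z forward; pixel columns grow to the right and rows downward; lengths in m; the calibration is good to about 2 mm. A picture is of the moment at which its call begins. There is no depth.
- bot.job_done(): hands the job in; it is judged then, once.
The state is a dict: "clock": time; "qpos": joint angles; "qd": joint speeds; "joint_efforts": joint torques, N m; "position": TCP position; "tool_rot": TCP orientation; "force": force on the tool from outside, world axes, zero at the start; "moment": the same for the moment, N m; "grip_width": finger opening in m; "finger_force": force on a finger pad.
Only numpy, scipy, OpenCV 4.12 (cv2) and the standard library are available. Lean on these libraries where they do the work, as an engineer would, in place of code of your own. Each camera call takes 0.05 s, during which the arm holds its last target. There are 200 camera calls.

## Working session

There is one attempt and no reset: what is moved stays moved. The work goes in short steps, Python scripts to look and compute and a shell command to move; the robot and the scene stay as the last step left them, time stands still between calls to the robot, and variables do not carry over. Pictures are saved under pics/ and viewed, at most 14 in all, crops included, and the job is handed in when it is done.

```bash
ls; mkdir -p pics; python3 - <<'E'
from workcell import bot
import cv2
for n in ("scene","top","wrist"):
    f=bot.grab_frame(n); cv2.imwrite(f"pics/{n}0.png",f["pixels"][:,:,::-1])
    import numpy as np
    print(n,f["fx"],f["cx"],f["cy"],np.round(f["dist"],3),np.round(np.array(f["extrinsics"]),3).tolist())
print(bot.observe())
E
```

```text
pics
scene 494.94910632448233 322.7718244390363 230.64458617603805 [-0.04  0.    0.    0.    0.  ] [[0.269, -0.963, -0.007, -0.12], [-0.792, -0.217, -0.57, 0.445], [0.548, 0.159, -0.821, 0.829], [0.0, 0.0, 0.0, 1.0]]
top 538.0930111605917 322.6799413770091 230.82861135068484 [-0.093  0.     0.     0.     0.   ] [[-0.014, -1.0, -0.004, 0.018], [-0.987, 0.015, -0.16, 0.541], [0.16, 0.001, -0.987, 1.306], [0.0, 0.0, 0.0, 1.0]]
wrist 388.24190804011084 319.8670445841696 245.72501488354203 [-0.083  0.     0.     0.     0.   ] [[0.372, 0.928, -0.001, -0.624], [0.893, -0.357, 0.272, -0.035], [0.252, -0.102, -0.962, 0.378], [0.0, 0.0, 0.0, 1.0]]
{'clock': 0.15, 'qpos': array([-1.26022713,  0.52183012, -0.03631985,  1.59982807,  0.02121426,
        1.02109772, -0.11278827]), 'qd': array([ 0.00030285, -0.00247862,  0.00078652, -0.00012856, -0.00017349,
        0.00073228,  0.00171397]), 'joint_efforts': array([ 2.55234583e-03, -9.27386999e+01,  1.98095284e+00, -3.70059085e+01,
        1.79456460e-02,  6.51546594e-03,  1.44557049e-05]), 'position': array([0.23222124, 0.58001496, 0.23090486]), 'tool_rot': array([-3.14081755e+00,  6.64079119e-05,  2.76082289e+00]), 'force': array([-0.2796452 ,  0.33938826,  0.2525321 ]), 'moment': array([0.03465324, 0.01202733, 0.02470493]), 'finger_force': 0.0, 'grip_width': 0.08529333917066192}
```

View pics/scene0.png

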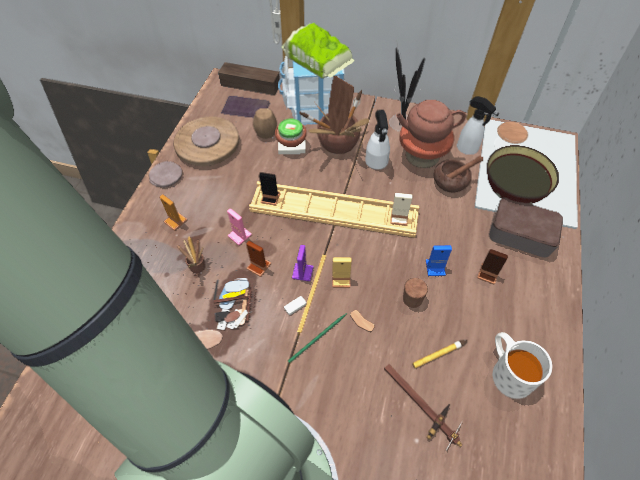

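View pics/top0.png

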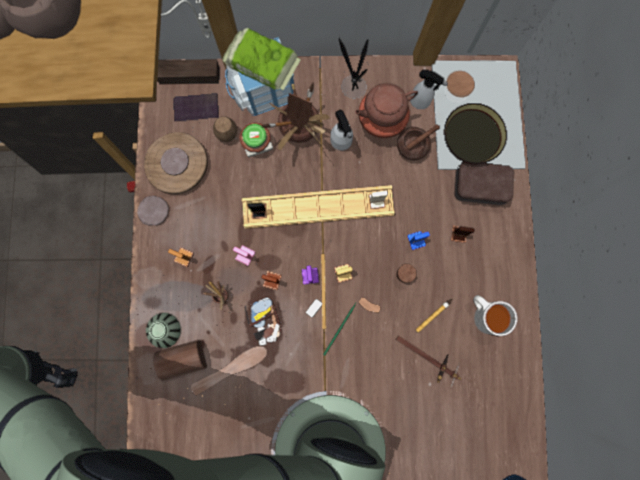

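The scene picture shows the rail with black at its left end (268,187) and cream at its right end (402,208). Top-view tile candidates, by pixel:
- honey (181,256)
- pink (244,255), a look-alike
- rust (272,280)
- purple (311,275), a look-alike
- straw (344,272)
- blue (418,240), a look-alike
- brown (462,233)

So the order from -y to +y is cream, straw, honey, rust, brown, black. Next I'll check this in one close crop and get rough positions.

```bash
cat > h.py <<'E'
import numpy as np, cv2
from workcell import bot
def K(f): return np.array([[f["fx"],0,f["cx"]],[0,f["fy"],f["cy"]],[0,0,1]])
def ray(f,uv):
    E=np.array(f["extrinsics"]);R=E[:3,:3];t=E[:3,3]
    n=cv2.undistortPoints(np.float64(uv).reshape(-1,1,2),K(f),np.float64(f["dist"])).reshape(-1,2)
    d=np.c_[n,np.ones(len(n))]@R
    return -R.T@t,d
def plane(f,uv,z):
    c,d=ray(f,uv); return c+d*((z-c[2])/d[:,2])[:,None]
def proj(f,P):
    E=np.array(f["extrinsics"])
    return cv2.projectPoints(np.float64(P).reshape(-1,1,3),cv2.Rodrigues(E[:3,:3])[0],E[:3,3],K(f),np.float64(f["dist"]))[0].reshape(-1,2)
def tri(f1,u1,f2,u2):
    c1,d1=ray(f1,u1);c2,d2=ray(f2,u2);d1=d1[0];d2=d2[0]
    s=np.linalg.lstsq(np.c_[d1,-d2],c2-c1,rcond=None)[0]
    a=c1+s[0]*d1;b=c2+s[1]*d2
    return (a+b)/2,np.linalg.norm(a-b)
E
python3 - <<'E'
from h import *
T=bot.grab_frame("top");S=bot.grab_frame("scene")
cv2.imwrite("pics/top_crop.png",cv2.resize(T["pixels"][170:310,150:500,::-1],None,fx=2.28,fy=2.28,interpolation=cv2.INTER_CUBIC))
seeds=dict(honey=(181,256),rust=(272,280),straw=(344,272),brown=(462,233))
sc=dict(honey=(173,212),rust=(257,258),straw=(342,272),brown=(492,266))
for f in (T,S):
    hsv=cv2.cvtColor(f["pixels"],cv2.COLOR_RGB2HSV)
    for n,(u,v) in (seeds if f is T else sc).items(): print(n,hsv[v-2:v+3:2,u-4:u+5:2].tolist())
for n in seeds:
    print(n,np.round(tri(T,seeds[n],S,sc[n])[0],3))
E
```

```text
honey [[[15, 153, 213], [15, 156, 204], [15, 162, 179], [15, 162, 135], [14, 147, 205]], [[14, 148, 184], [15, 153, 205], [15, 159, 180], [14, 176, 58], [14, 169, 68]], [[15, 142, 208], [14, 147, 194], [14, 155, 151], [14, 159, 88], [15, 184, 54]]]
rust [[[9, 167, 151], [8, 166, 149], [9, 177, 138], [9, 187, 128], [8, 184, 112]], [[9, 190, 83], [8, 181, 107], [9, 171, 133], [9, 167, 148], [9, 191, 96]], [[9, 165, 127], [8, 159, 122], [9, 167, 101], [8, 170, 90], [8, 209, 56]]]
straw [[[26, 97, 233], [26, 96, 237], [26, 97, 240], [25, 99, 240], [24, 105, 237]], [[26, 97, 239], [23, 108, 233], [23, 109, 188], [20, 122, 157], [20, 121, 110]], [[21, 122, 134], [21, 118, 104], [20, 121, 105], [20, 118, 125], [20, 122, 140]]]
brown [[[16, 239, 16], [3, 170, 18], [0, 109, 21], [7, 167, 32], [4, 178, 33]], [[11, 255, 16], [11, 215, 19], [7, 166, 20], [176, 238, 15], [0, 134, 21]], [[10, 162, 41], [12, 141, 47], [9, 149, 41], [9, 173, 28], [9, 131, 33]]]
honey [[[15, 169, 110], [15, 171, 109], [16, 169, 101], [15, 159, 101], [11, 66, 169]], [[16, 178, 119], [16, 176, 110], [15, 175, 111], [16
[... 226 characters left out ...]
, 176, 77], [8, 181, 76], [9, 186, 74]], [[10, 187, 75], [9, 190, 75], [9, 179, 74], [9, 181, 79], [9, 182, 77]]]
straw [[[21, 124, 144], [21, 127, 142], [21, 127, 143], [20, 126, 144], [20, 127, 143]], [[21, 124, 138], [20, 126, 138], [20, 126, 138], [21, 125, 137], [21, 127, 137]], [[21, 126, 142], [21, 124, 138], [21, 124, 138], [21, 124, 138], [20, 125, 135]]]
brown [[[5, 121, 42], [8, 147, 40], [11, 131, 41], [10, 142, 43], [6, 131, 41]], [[8, 128, 40], [8, 134, 38], [5, 106, 41], [9, 147, 40], [4, 134, 40]], [[6, 134, 40], [4, 122, 44], [6, 134, 38], [6, 124, 41], [5, 124, 39]]]
honey [0.483 0.365 0.043]
rust [0.42  0.137 0.043]
straw [ 0.438 -0.043  0.036]
brown [ 0.531 -0.343  0.044]
```

View pics/top_crop.png

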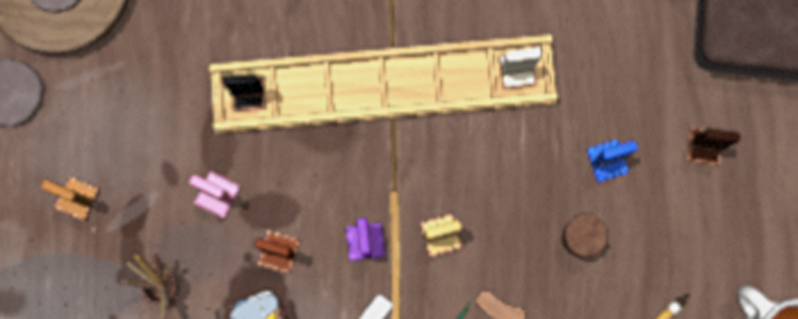

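Straw, honey, rust and brown match their descriptions in the crop, at (441,235), (72,197), (276,250) and (712,146). Pink, purple and blue are the look-alikes. I'll move over honey first.

```bash
python3 -m crank '{"travel":[[4,-3,0],[8,-7,0],[12,-10,0],[16,-14,0],[19,-17,0]],"turn":[[0,0,0],[0,0,0],[0,0,0],[0,0,0],[0,0,0]],"gripper":[0,0,0,0,0]}'
python3 -m crank '{"travel":[[3,-3,0],[6,-5,0],[6,-5,0],[6,-5,0],[6,-5,0]],"turn":[[0,0,0],[0,0,0],[0,0,0],[0,0,0],[0,0,0]],"gripper":[0,0,0,0,0]}'
python3 - <<'E'
from h import *
T=bot.grab_frame("top");W=bot.grab_frame("wrist")
cv2.imwrite("pics/w1.png",W["pixels"][:,:,::-1])
hsv=cv2.cvtColor(T["pixels"],cv2.COLOR_RGB2HSV)
m=cv2.inRange(hsv,(15,40,150),(32,180,255))
m=cv2.morphologyEx(m,cv2.MORPH_CLOSE,np.ones((3,3)))
n,l,s,c=cv2.connectedComponentsWithStats(m)
i=1+np.argmax(np.where((s[1:,1]>170)&(s[1:,1]<240),s[1:,4],0))
print(s[i])
box=cv2.boxPoints(cv2.minAreaRect(np.argwhere(l==i)[:,::-1].astype(np.float32)))
print(np.round(box,1))
P=plane(T,box,0.022);print(np.round(P,4).tolist(),P.mean(0))
o=bot.observe();print(o["clock"],o["position"],o["tool_rot"],o["qpos"])
E
```

```text
clock: 0.75
position: [0.4197, 0.4125, 0.2313]
tool_rot: [3.141, 0.0, 2.761]
force: [1.4, 0.8, -0.3]
grip_width: 0.0854
finger_force: 0.0
clock: 1.25
position: [0.4776, 0.3648, 0.2312]
tool_rot: [-3.142, -0.001, 2.762]
force: [-0.8, -0.9, -0.2]
grip_width: 0.0852
finger_force: 0.0
[ 241  185  154   43 4020]
[[240.6 197.2]
 [391.8 184. ]
 [394.5 214.8]
 [243.3 228. ]]
[[0.6359, 0.2207, 0.022], [0.6649, -0.171, 0.022], [0.5835, -0.175, 0.022], [0.5551, 0.2129, 0.022]] [0.60985406 0.02192313 0.022     ]
1.35 [0.47752757 0.36498369 0.23126217] [ 3.14156525e+00 -3.75981539e-04  2.76244928e+00] [-0.76266656  0.48324354  0.01669363  1.66754025 -0.00969156  0.99102439
  0.44907932]
```

View pics/w1.png

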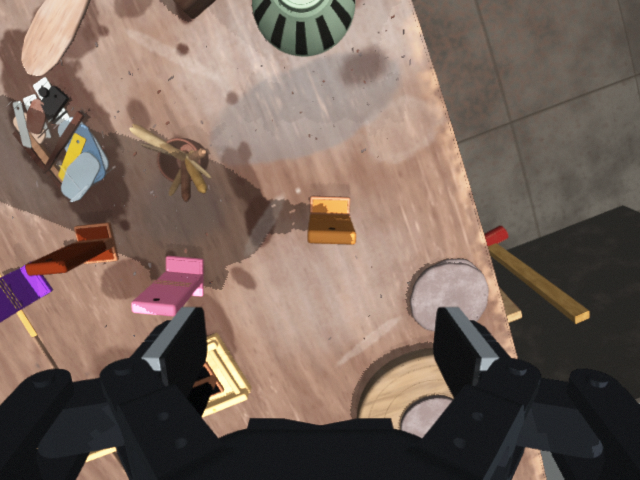

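The wrist view shows honey at (332,222), rust at (75,250), pink at (170,285) and purple at (20,295). The closing axis runs along the image horizontal. I'll work out edge positions by mask.

```bash
cat >> h.py <<'E'
COL=dict(honey=((12,110,40),(19,255,255)),rust=((5,140,30),(11,255,255)),straw=((18,70,90),(29,170,255)),brown=((0,60,8),(16,255,75)))
def tile(f,name,seed,hw=45):
    u,v=map(int,seed);x0,y0=max(u-hw,0),max(v-hw,0)
    c=f["pixels"][y0:v+hw,x0:u+hw]
    m=cv2.inRange(cv2.cvtColor(c,cv2.COLOR_RGB2HSV),*COL[name])
    m=cv2.morphologyEx(m,cv2.MORPH_OPEN,np.ones((3,3)))
    k=max(cv2.findContours(m,cv2.RETR_EXTERNAL,cv2.CHAIN_APPROX_NONE)[0],key=cv2.contourArea)
    q=cv2.approxPolyDP(cv2.convexHull(k),2.5,True).reshape(-1,2)
    im=np.ascontiguousarray(cv2.resize(c[:,:,::-1],None,fx=4,fy=4,interpolation=cv2.INTER_CUBIC))
    for i,p in enumerate(q):
        cv2.circle(im,tuple(int(a) for a in p*4+2),4,(255,255,0),1)
        cv2.putText(im,str(i),tuple(int(a) for a in p*4+6),0,.5,(0,255,0),1)
    q=q+[x0,y0]
    return q,plane(f,q,.084),plane(f,q,.003),im
E
python3 - <<'E'
from h import *
W=bot.grab_frame("wrist");I=[]
for n,s in (("honey",(332,222)),("rust",(75,250))):
    q,P,F,im=tile(W,n,s,48);I.append(im)
    print(n);[print(i,q[i],np.round(P[i,:2]*1e3),np.round(F[i,:2]*1e3)) for i in range(len(q))]
cv2.imwrite("pics/w1c.png",np.hstack(I))
E
```

```text
honey
0 [347 200] [463. 392.] [477. 392.]
1 [355 242] [496. 386.] [519. 385.]
2 [309 242] [483. 353.] [503. 343.]
3 [311 199] [453. 367.] [464. 360.]
rust
0 [108 227] [413. 211.] [413. 161.]
1 [112 259] [437. 200.] [444. 147.]
2 [ 65 272] [432. 156.] [437.  91.]
3 [ 28 273] [421. 124.] [423.  50.]
4 [ 27 264] [414. 128.] [414.  55.]
5 [ 76 228] [404. 185.] [401. 128.]
6 [103 224] [409. 208.] [408. 157.]
```

View pics/w1c.png

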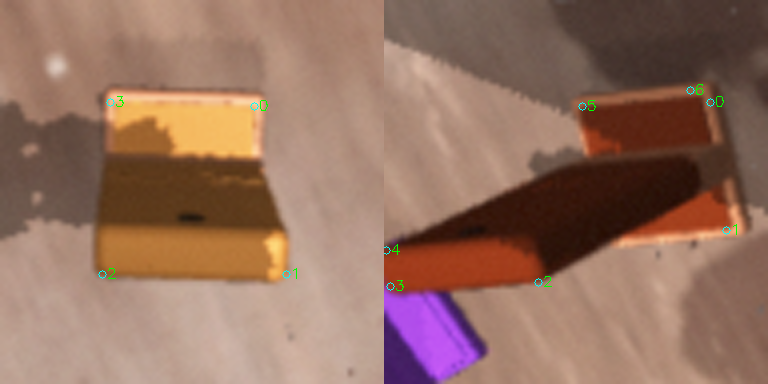

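The crop shows honey cleanly, with its top far edge at points 1–2. That puts its centre near (486,370.5) mm with the width direction at 68.5°. For rust, the top edge is points 2–3. I'll turn -90° and descend on honey.

```bash
python3 -m crank '{"travel":[[0.4,0.3,-2],[0.8,0.6,-4],[0.8,0.6,-4],[0.8,0.6,-4],[0.8,0.6,-4]],"turn":[[0,0,-8],[0,0,-16],[0,0,-25],[0,0,-33],[0,0,-42]],"gripper":[0,0,0,0,0]}' | head -3
python3 -m crank '{"travel":[[0,0,0],[0,0,0],[0,0,0],[0,0,0],[0,0,0]],"turn":[[0,0,-8],[0,0,-16],[0,0,-25],[0,0,-33],[0,0,-42]],"gripper":[0,0,0,0,0]}' | head -3
python3 -m crank '{"travel":[[0,0,0],[0,0,-4],[0,0,-8],[0,0,-12],[0,0,-14.9]],"turn":[[0,0,-6],[0,0,-6],[0,0,-6],[0,0,-6],[0,0,-6]],"gripper":[0,0,0,0,0]}'
python3 -m crank '{"travel":[[0,0,0],[0,0,0],[0,0,0],[0,0,0],[0,0,0]],"turn":[[0,0,0],[0,0,0],[0,0,0],[0,0,0],[0,0,0]],"gripper":[0.5,1,1,1,1]}' 40
python3 -c "
from h import *
print(bot.observe()['qpos'])"
```

```text
clock: 1.9
position: [0.4859, 0.3707, 0.1911]
tool_rot: [-3.141, -0.0, 2.03]
clock: 2.4
position: [0.4859, 0.3707, 0.1913]
tool_rot: [-3.141, -0.0, 1.304]
clock: 2.9
position: [0.4851, 0.3703, 0.04]
tool_rot: [-3.141, 0.001, 1.205]
force: [0.3, 0.3, 0.6]
grip_width: 0.0857
finger_force: 0.0
clock: 3.4
position: [0.4868, 0.3706, 0.0435]
tool_rot: [3.141, -0.002, 1.204]
force: [-0.7, -0.9, 0.1]
grip_width: 0.0126
finger_force: 0.0
[-0.95890485  0.77643511  0.31670408  1.77440171 -0.37026238  0.64791141
 -0.79595069]
```

```bash
python3 -m crank '{"travel":[[0,0,0],[0,0,0],[0,0,4],[0,0,8],[0,0,12]],"turn":[[0,0,0],[0,0,0],[0,0,0],[0,0,0],[0,0,0]],"gripper":[1,1,1,1,1]}' 40
python3 -m crank '{"travel":[[1,-3,3],[2,-7,3],[3.5,-11,3],[5,-15,3],[6.5,-19,3]],"turn":[[0,0,5],[0,0,10],[0,0,15],[0,0,20],[0,0,25]],"gripper":[1,1,1,1,1]}' 
python3 -m crank '{"travel":[[1.5,-4,0],[3,-8,0],[4.5,-12,0],[6,-16,0],[6.1,-19,0]],"turn":[[0,0,0],[0,0,0],[0,0,0],[0,0,0],[0,0,0]],"gripper":[1,1,1,1,1]}' 
python3 - <<'E'
from h import *
W=bot.grab_frame("wrist");cv2.imwrite("pics/w2.png",W["pixels"][:,:,::-1])
o=bot.observe();print(o["position"],o["tool_rot"],o["qpos"],o["grip_width"])
E
```

```text
clock: 3.9
position: [0.4863, 0.3698, 0.1641]
tool_rot: [-3.142, 0.0, 1.204]
force: [0.6, -0.3, 0.1]
grip_width: 0.01
finger_force: 39.2
clock: 4.4
position: [0.5518, 0.1785, 0.1929]
tool_rot: [3.141, -0.0, 1.644]
force: [0.8, -0.1, -0.4]
grip_width: 0.0097
finger_force: 39.3
clock: 4.9
position: [0.6135, -0.013, 0.1927]
tool_rot: [3.14, 0.001, 1.639]
force: [0.1, -0.2, -0.9]
grip_width: 0.0092
finger_force: 39.3
[ 0.61260339 -0.01822907  0.19286783] [3.14101481 0.00328928 1.63408971] [-0.28905672  0.56601799  0.32603424  1.68595594 -0.21280892  0.92407216
  0.18156696] 0.009919624599651006
```

View pics/w2.png

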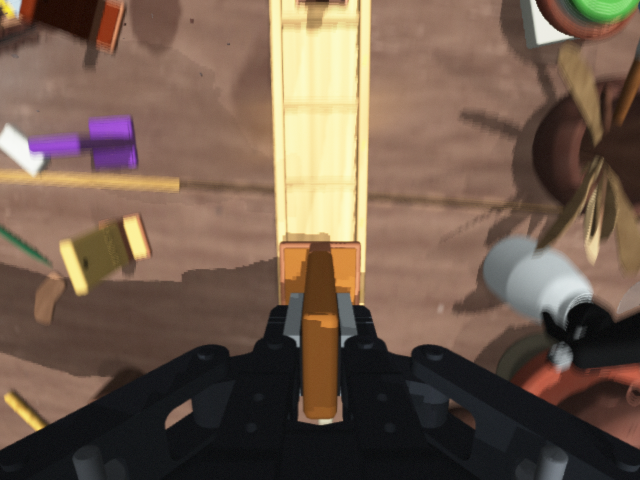

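The held honey tile is centred at (320,330) with its foot's +y edge at row 243. The rail runs vertically, with dividers at rows 20, 104 and 184. I'll let the arm settle, then compute the rail and foot positions.

```bash
python3 -m crank '{"travel":[[0,0,0],[0,0,0],[0,0,0],[0,0,0],[0,0,0]],"turn":[[0,0,0],[0,0,0],[0,0,0],[0,0,0],[0,0,0]],"gripper":[1,1,1,1,1]}'
python3 - <<'E'
from h import *
W=bot.grab_frame("wrist");cv2.imwrite("pics/w3.png",W["pixels"][:,:,::-1])
p=W["pixels"];g=cv2.GaussianBlur(cv2.cvtColor(p,cv2.COLOR_RGB2GRAY),(3,3),0).astype(int)
hsv=cv2.cvtColor(p,cv2.COLOR_RGB2HSV)
m=cv2.inRange(hsv,(15,40,140),(32,190,255))
for v in (30,60,130,210): 
    c=np.where(m[v,240:400])[0]+240; uv=[[c.min(),v],[c.max(),v]]
    print(v,uv, np.round(plane(W,uv[:1],.020)[0,:2]*1e3,1),np.round(plane(W,uv[1:],.025)[0,:2]*1e3,1))
col=g[:260,295:305].mean(1); print(np.round(col[0:260:1]).astype(int).tolist())
E
```

```text
clock: 5.45
position: [0.6124, -0.0092, 0.1923]
tool_rot: [-3.142, -0.0, 1.642]
force: [-0.2, -0.0, -1.4]
grip_width: 0.0097
finger_force: 39.3
30 [[np.int64(272), 30], [np.int64(372), 30]] [565.7 134.7] [639.6 138.7]
60 [[np.int64(273), 60], [np.int64(372), 60]] [567.5 113.3] [641.6 117.7]
130 [[np.int64(274), 130], [np.int64(370), 130]] [570.7  61.6] [645.1  66.9]
210 [[np.int64(277), 210], [np.int64(368), 210]] [575.8  -1.8] [649.8   4.4]
[148, 159, 184, 195, 174, 143, 138, 170, 206, 222, 230, 235, 237, 237, 237, 234, 230, 227, 228, 230, 230, 228, 216, 183, 130, 97, 115, 156, 183, 202, 223, 235, 237, 237, 237, 237, 237, 237, 237, 237, 237, 237, 237, 237, 237, 237, 237, 237, 237, 237, 237, 238, 238, 238, 238, 237, 237, 237, 237, 237, 237, 237, 237, 237, 237, 237, 238, 238, 238, 239, 239, 239, 239, 239, 239, 239, 239, 239, 240, 240, 240, 240, 240, 240, 240, 240, 240, 240, 240, 240, 241, 241, 241, 241, 241, 241, 241, 241, 241, 241, 241, 233, 222, 222, 229, 231, 230, 226, 213, 193, 187, 205, 222, 232, 238, 240, 240, 240, 240, 240, 240, 240, 240, 240, 240, 240, 240, 240, 240, 240, 240, 240, 240, 240, 240, 240, 240, 240, 240, 240, 240, 240, 240, 240, 240, 240, 240, 240, 240, 240, 240, 240, 240, 239, 239, 238, 237, 237, 237, 237, 237, 237, 237, 236, 236, 236, 236, 236, 236, 236, 236, 236, 236, 236, 236, 236, 236, 235, 235, 234, 222, 197, 187, 204, 221, 224, 222, 215, 215, 225, 234, 237, 237, 237, 237, 237, 237, 237, 236, 236, 237, 236, 237, 236, 236, 236, 236, 236, 236, 236, 235, 235, 235, 235, 235, 235, 235, 235, 235, 235, 235, 235, 234, 234, 234, 234, 234, 234, 233, 233, 233, 233, 224, 201, 177, 165, 163, 163, 163, 161, 144, 110, 95, 116, 143, 160, 162, 150, 142, 146, 152, 154, 153, 152, 150, 150, 150, 150, 149, 149]
```

```bash
python3 - <<'E'
from h import *
W=bot.grab_frame("wrist")
C=np.array([.6103,.0219]);a=np.radians(4.2);R=np.array([[np.cos(a),np.sin(a)],[-np.sin(a),np.cos(a)]])
for v in (20,105.5,188): print(v,np.round(R@(plane(W,[[300,v]],.020)[0,:2]-C)*1e3,1))
z=bot.observe()["position"][2]-.0425
for v in (242,250): print(v,np.round(R@(plane(W,[[300,v]],z)[0,:2]-C)*1e3,1),np.round(R@(plane(W,[[300,v]],z+.006)[0,:2]-C)*1e3,1))
print(R@(bot.observe()["position"][:2]-C))
for y in (-93,-31,31,93): print(y,C+R.T@[0,y/1e3])
E
```

```text
20 [-15.2 122.3]
105.5 [-16.   60.6]
188 [-16.9  -3.3]
242 [-10.6 -13.4] [-10.3 -11.8]
250 [-10.7 -17.5] [-10.4 -15.7]
[-0.00017639 -0.0314936 ]
-93 [ 0.61711115 -0.07085025]
-31 [ 0.61257038 -0.00901675]
31 [0.60802962 0.05281675]
93 [0.60348885 0.11465025]
```

View pics/w3.png

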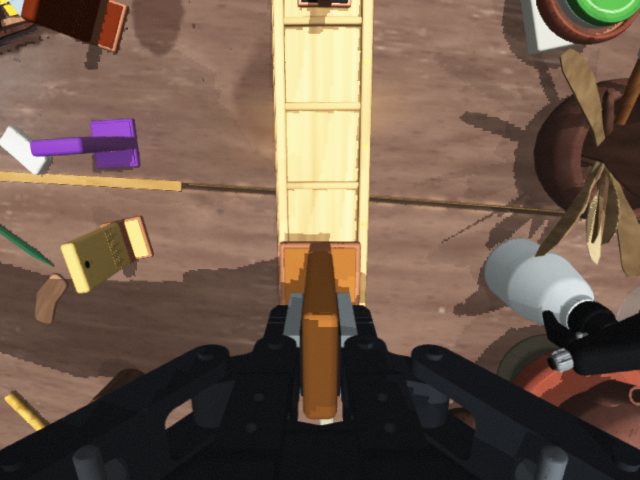

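```bash
python3 -m crank '{"travel":[[0,-0.1,-4],[0,-0.1,-8],[0,-0.1,-11],[0,-0.1,-12.8],[0,-0.1,-13.6]],"turn":[[0,0,0],[0,0,0],[0,0,0],[0,0,0],[0,0,0]],"gripper":[1,1,1,1,1]}'
python3 -m crank '{"travel":[[0,0,-0.1],[0,0,-0.15],[0,0,-0.15],[0,0,-0.15],[0,0,-0.15]],"turn":[[0,0,0],[0,0,0],[0,0,0],[0,0,0],[0,0,0]],"gripper":[1,1,1,0.6,0]}'
python3 -m crank '{"travel":[[0,0,0],[0,0,0],[0,0,0],[0,0,5],[0,0,10]],"turn":[[0,0,0],[0,0,0],[0,0,0],[0,0,0],[0,0,0]],"gripper":[0,0,0,0,0]}'
```

```text
clock: 6.05
position: [0.6116, -0.0109, 0.0548]
tool_rot: [-3.139, -0.0, 1.641]
force: [-17.6, 0.4, 62.4]
grip_width: 0.01
finger_force: 48.4
clock: 6.55
position: [0.6127, -0.0109, 0.0552]
tool_rot: [3.141, -0.0, 1.64]
force: [0.2, 0.1, -0.2]
grip_width: 0.0378
finger_force: 0.0
clock: 7.05
position: [0.6115, -0.0111, 0.155]
tool_rot: [-3.139, 0.0, 1.64]
force: [-0.2, 0.6, 0.7]
grip_width: 0.0856
finger_force: 0.0
```

```bash
python3 -m crank '{"travel":[[-3,-0.6,3],[-7,-1.3,6],[-11,-2,7.6],[-15,-2.8,7.6],[-17.5,-3.3,7.6]],"turn":[[0,0,4],[0,0,8],[0,0,12],[0,0,16],[0,0,20]],"gripper":[0,0,0,0,0]}'
python3 -m crank '{"travel":[[0,0,0],[0,0,0],[0,0,0],[0,0,0],[0,0,0]],"turn":[[0,0,0],[0,0,0],[0,0,0],[0,0,0],[0,0,0]],"gripper":[0,0,0,0,0]}' | head -3
python3 - <<'E'
from h import *
W=bot.grab_frame("wrist")
s=proj(W,[[.438,-.043,.04]])[0];print(s)
q,P,F,im=tile(W,"straw",s,55)
[print(i,q[i],np.round(P[i,:2]*1e3),np.round(F[i,:2]*1e3)) for i in range(len(q))]
big=cv2.resize(W["pixels"][:,:,::-1],(480,360));o=np.zeros((im.shape[0],0,3),np.uint8)
pad=np.zeros((im.shape[0],360,3),np.uint8);pad[:270]=cv2.resize(big,(360,270))
cv2.imwrite("pics/w4.png",np.hstack([im,pad]))
E
```

```text
clock: 7.55
position: [0.4351, -0.0445, 0.2313]
tool_rot: [3.141, -0.0, 1.992]
force: [1.2, -0.4, -0.6]
grip_width: 0.0851
finger_force: 0.0
clock: 8.05
position: [0.4378, -0.0438, 0.2305]
tool_rot: [-3.141, 0.0, 1.989]
[321.59641768 216.86488871]
0 [308 189] [416. -20.] [418. -30.]
1 [344 194] [442. -12.] [452. -21.]
2 [339 225] [449. -35.] [460. -50.]
3 [326 250] [448. -57.] [459. -79.]
4 [314 247] [439. -59.] [447. -81.]
5 [303 222] [423. -44.] [427. -62.]
```

View pics/w4.png

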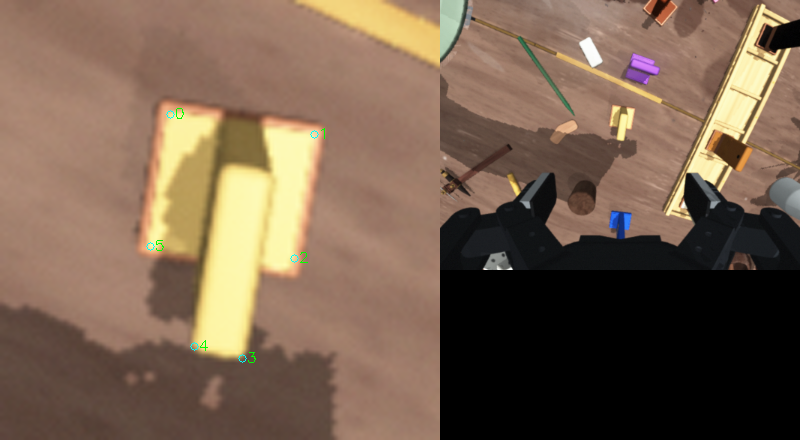

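The crop shows straw's foot corners at points 0, 1, 2 and 5, with its upright nearly along the view. Its centre is about (439,-40.5) mm and the closing axis needed is 15.2°. Honey looks upright in its bay. I'll pick straw up and carry it over its bay.

```bash
python3 -m crank '{"travel":[[0.1,0.3,-4],[0.1,0.3,-8.5],[0.1,0.3,-13],[0.1,0.3,-16.5],[0.1,0.3,-18.8]],"turn":[[0,0,-4],[0,0,-8.8],[0,0,-8.8],[0,0,-8.8],[0,0,-8.8]],"gripper":[0,0,0,0,0]}'
python3 -m crank '{"travel":[[0,0,0],[0,0,0],[0,0,0],[0,0,0],[0,0,0]],"turn":[[0,0,0],[0,0,0],[0,0,0],[0,0,0],[0,0,0]],"gripper":[0.5,1,1,1,1]}' 40 | head -3
python3 -m crank '{"travel":[[0,0,0],[0,0,0],[0,0,4],[0,0,8.5],[0,0,13]],"turn":[[0,0,0],[0,0,0],[0,0,0],[0,0,0],[0,0,0]],"gripper":[1,1,1,1,1]}' 40
python3 -m crank '{"travel":[[4,-0.8,2],[9,-1.6,2],[13,-2.4,2],[16,-3,2],[17.8,-3.2,2]],"turn":[[0,0,-3],[0,0,-6],[0,0,-9],[0,0,-11],[0,0,-11]],"gripper":[1,1,1,1,1]}'
python3 -m crank '{"travel":[[0,0,0],[0,0,0],[0,0,0],[0,0,0],[0,0,0]],"turn":[[0,0,0],[0,0,0],[0,0,0],[0,0,0],[0,0,0]],"gripper":[1,1,1,1,1]}'
cat >> h.py <<'E'
C=np.array([.6103,.0219]);a_=np.radians(4.2);R=np.array([[np.cos(a_),np.sin(a_)],[-np.sin(a_),np.cos(a_)]])
def held(W):
    # foot +y edge: strongest vertical dark-to-clay change in column 295-305 between rows 225 and 270
    z=bot.observe()["position"][2]-.0425
    g=cv2.cvtColor(W["pixels"],cv2.COLOR_RGB2GRAY).astype(float)[:,292:302].mean(1)
    d=np.abs(np.diff(cv2.GaussianBlur(g.reshape(-1,1),(1,3),0).ravel()))
    v=225+np.argsort(-d[225:275])[:5]
    return [(int(k),np.round(R@(plane(W,[[297,k]],z)[0,:2]-C)*1e3,1).tolist()) for k in sorted(v)]
E
python3 - <<'E'
from h import *
W=bot.grab_frame("wrist");cv2.imwrite("pics/w5.png",W["pixels"][:,:,::-1])
print(held(W),R@(bot.observe()["position"][:2]-C))
E
```

```text
clock: 8.6
position: [0.4376, -0.0409, 0.0403]
tool_rot: [-3.139, -0.0, 1.836]
force: [-0.5, 0.1, 0.1]
grip_width: 0.0854
finger_force: 0.0
clock: 9.1
position: [0.439, -0.0408, 0.0437]
tool_rot: [3.14, 0.0, 1.836]
clock: 9.6
position: [0.4379, -0.0411, 0.1745]
tool_rot: [-3.141, -0.0, 1.836]
force: [1.2, 0.5, -1.6]
grip_width: 0.0096
finger_force: 44.7
clock: 10.1
position: [0.6182, -0.0734, 0.1927]
tool_rot: [3.141, 0.001, 1.642]
force: [-0.2, -0.2, -1.7]
grip_width: 0.0095
finger_force: 44.8
clock: 10.6
position: [0.6161, -0.0728, 0.1931]
tool_rot: [3.141, -0.0, 1.644]
force: [-0.5, 0.2, -0.5]
grip_width: 0.0098
finger_force: 44.8
[(240, [-13.1, -75.9]), (241, [-13.1, -76.5]), (243, [-13.1, -77.5]), (244, [-13.1, -78.0]), (248, [-13.2, -80.1])] [-0.00102362 -0.09489022]
```

View pics/w5.png

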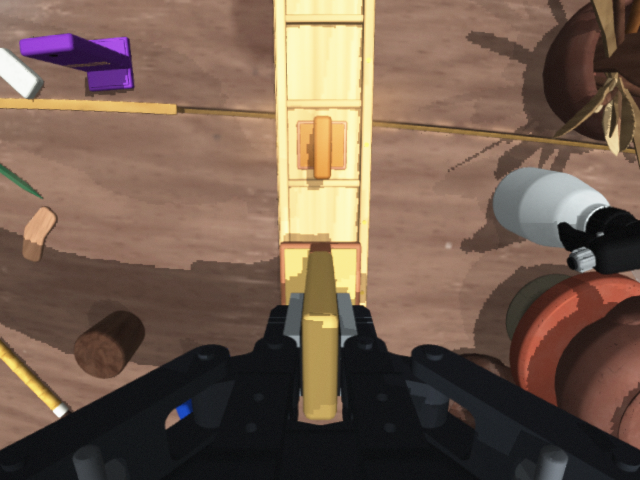

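Honey stands square and centred in its bay at (322,147). The held straw lines up with the next bay, so I'll lower it more gently.

```bash
python3 -m crank '{"travel":[[0.1,0,-4],[0.1,0,-8],[0.1,0,-11],[0.1,0,-12.4],[0.1,0,-13]],"turn":[[0,0,0],[0,0,0],[0,0,0],[0,0,0],[0,0,0]],"gripper":[1,1,1,1,1]}'
python3 -m crank '{"travel":[[0,0,-0.2],[0,0,-0.4],[0,0,-0.6],[0,0,-0.7],[0,0,-0.7]],"turn":[[0,0,0],[0,0,0],[0,0,0],[0,0,0],[0,0,0]],"gripper":[1,1,1,1,1]}'
python3 -m crank '{"travel":[[0,0,0],[0,0,0],[0,0,0],[0,0,0],[0,0,0]],"turn":[[0,0,0],[0,0,0],[0,0,0],[0,0,0],[0,0,0]],"gripper":[0.6,0.2,0,0,0]}' | tail -3
python3 -m crank '{"travel":[[0,0,3],[0,0,7],[0,0,12],[0,0,15],[0,0,17.5]],"turn":[[0,0,0],[0,0,0],[0,0,0],[0,0,0],[0,0,0]],"gripper":[0,0,0,0,0]}'
```

```text
clock: 11.15
position: [0.617, -0.073, 0.062]
tool_rot: [-3.14, -0.0, 1.644]
force: [-0.1, 0.5, -0.5]
grip_width: 0.0094
finger_force: 44.7
clock: 11.65
position: [0.6176, -0.0729, 0.0561]
tool_rot: [3.141, -0.0, 1.644]
force: [0.1, 0.5, -0.8]
grip_width: 0.0095
finger_force: 44.7
force: [0.0, -0.7, 1.3]
grip_width: 0.0808
finger_force: 0.0
clock: 12.65
position: [0.6177, -0.073, 0.2332]
tool_rot: [3.14, 0.0, 1.644]
force: [0.2, -0.4, -0.5]
grip_width: 0.0853
finger_force: 0.0
```

```bash
python3 -m crank '{"travel":[[-2.5,3,0],[-5.5,6,0],[-8.5,9.5,0],[-11.5,13,0],[-14.5,16,0]],"turn":[[0,0,-5],[0,0,-10],[0,0,-15],[0,0,-20],[0,0,-23]],"gripper":[0,0,0,0,0]}' | head -3
python3 -m crank '{"travel":[[-3,3,0],[-4.9,5.2,0],[-4.9,5.2,0],[-4.9,5.2,0],[-4.9,5.2,0]],"turn":[[0,0,0],[0,0,0],[0,0,0],[0,0,0],[0,0,0]],"gripper":[0,0,0,0,0]}' | head -3
python3 -m crank '{"travel":[[0,0,0],[0,0,0],[0,0,0],[0,0,0],[0,0,0]],"turn":[[0,0,0],[0,0,0],[0,0,0],[0,0,0],[0,0,0]],"gripper":[0,0,0,0,0]}' | head -3
python3 - <<'E'
from h import *
W=bot.grab_frame("wrist")
s=proj(W,[[.421,.141,.04]])[0];print(s)
q,P,F,im=tile(W,"rust",s,55)
[print(i,q[i],np.round(P[i,:2]*1e3),np.round(F[i,:2]*1e3)) for i in range(len(q))]
pad=np.zeros((im.shape[0],360,3),np.uint8);pad[:270]=cv2.resize(W["pixels"][:,:,::-1],(360,270))
cv2.imwrite("pics/w6.png",np.hstack([im,pad]))
E
```

```text
clock: 13.15
position: [0.471, 0.0886, 0.2308]
tool_rot: [-3.141, -0.0, 1.24]
clock: 13.65
position: [0.424, 0.1385, 0.2309]
tool_rot: [3.141, -0.0, 1.242]
clock: 14.15
position: [0.4235, 0.139, 0.2307]
tool_rot: [-3.142, 0.0, 1.242]
[316.89568121 215.72832456]
0 [336 191] [444. 162.] [443. 151.]
1 [337 225] [436. 137.] [434. 119.]
2 [326 248] [423. 123.] [416. 100.]
3 [315 249] [414. 125.] [406. 103.]
4 [302 226] [411. 145.] [401. 129.]
5 [301 193] [419. 169.] [411. 160.]
```

View pics/w6.png

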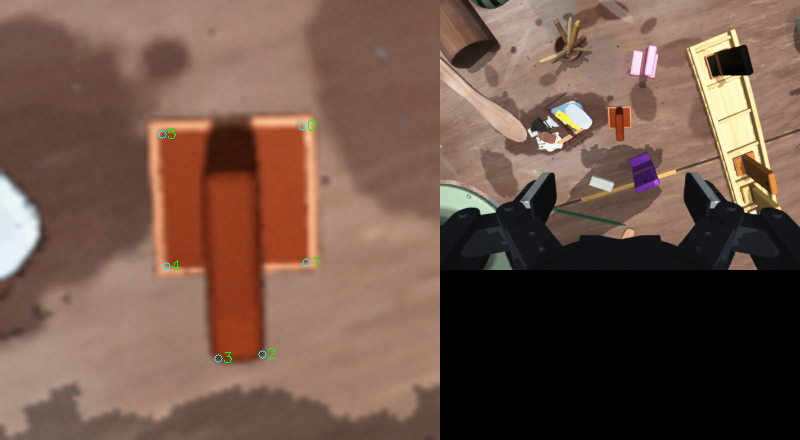

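Rust's foot corners are clear at points 0, 1, 4 and 5, giving a centre of (423,141) mm. The palette sits close on the left, so I'll pre-close the fingers partway before descending.

```bash
python3 -m crank '{"travel":[[0,0.2,-4],[0,0.2,-8.5],[0,0.2,-11],[0,0.2,-13],[0,0.2,-13]],"turn":[[0,0,1.5],[0,0,1.5],[0,0,1.5],[0,0,1.5],[0,0,1.5]],"gripper":[0.45,0.45,0.45,0.45,0.45]}'
python3 -m crank '{"travel":[[0,0,-3],[0,0,-5],[0,0,-5.8],[0,0,-5.8],[0,0,-5.8]],"turn":[[0,0,0],[0,0,0],[0,0,0],[0,0,0],[0,0,0]],"gripper":[0.45,0.45,0.45,1,1]}' 40
python3 -m crank '{"travel":[[0,0,0],[0,0,0],[0,0,0],[0,0,0],[0,0,4]],"turn":[[0,0,0],[0,0,0],[0,0,0],[0,0,0],[0,0,0]],"gripper":[1,1,1,1,1]}' 40 | tail -3
python3 -m crank '{"travel":[[0,0,4],[0,0,8],[1,-0.5,11],[5,-2.5,11],[9,-4.5,11]],"turn":[[0,0,0],[0,0,0],[0,0,4],[0,0,9],[0,0,14]],"gripper":[1,1,1,1,1]}'
python3 -m crank '{"travel":[[4,-2,0],[7,-3.5,0],[9.5,-4.5,0],[9.5,-4.5,0],[9.5,-4.5,0]],"turn":[[0,0,4],[0,0,7.5],[0,0,7.5],[0,0,7.5],[0,0,7.5]],"gripper":[1,1,1,1,1]}' 
python3 - <<'E'
from h import *
W=bot.grab_frame("wrist");cv2.imwrite("pics/w7.png",W["pixels"][:,:,::-1])
o=bot.observe();print(held(W),R@(o["position"][:2]-C),o["position"],o["tool_rot"])
E
```

```text
clock: 14.7
position: [0.4224, 0.1404, 0.099]
tool_rot: [-3.139, 0.003, 1.268]
force: [0.5, 0.2, 0.4]
grip_width: 0.0474
finger_force: 0.0
clock: 15.2
position: [0.424, 0.1412, 0.0438]
tool_rot: [3.141, -0.001, 1.269]
force: [-0.1, -0.2, -0.2]
grip_width: 0.0188
finger_force: 0.0
force: [0.7, 1.2, 0.3]
grip_width: 0.0098
finger_force: 42.0
clock: 16.2
position: [0.5147, 0.0967, 0.1949]
tool_rot: [3.139, -0.002, 1.52]
force: [0.3, 1.3, -0.2]
grip_width: 0.0094
finger_force: 42.0
clock: 16.7
position: [0.6083, 0.0508, 0.193]
tool_rot: [-3.141, 0.0, 1.643]
force: [-0.1, 0.2, -0.8]
grip_width: 0.0092
finger_force: 42.1
[(241, [-11.9, 47.4]), (242, [-11.9, 46.9]), (244, [-11.9, 45.8]), (248, [-12.0, 43.8]), (249, [-12.0, 43.3])] [-0.00026706  0.02950026] [0.60787312 0.05130148 0.19308367] [-3.14128295e+00 -1.27761443e-04  1.64392963e+00]
```

View pics/w7.png

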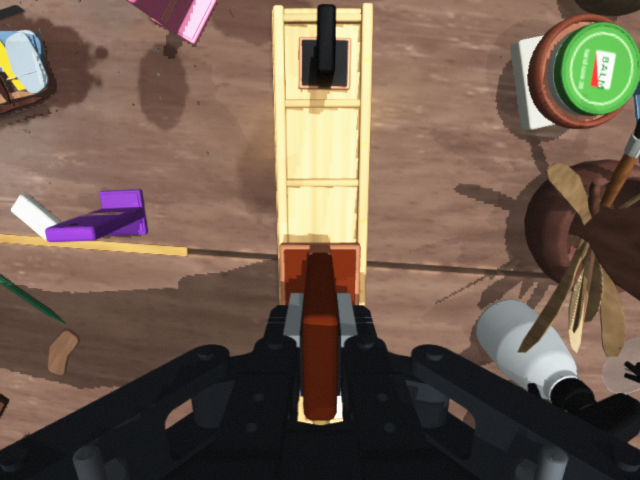

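Rust is lined up with its bay, and the black end tile is square at (325,45). I'll place rust and then go over to brown.

```bash
python3 -m crank '{"travel":[[0,0,-4],[0,0,-8],[0,0,-11],[0,0,-12.4],[0,0,-13]],"turn":[[0,0,0],[0,0,0],[0,0,0],[0,0,0],[0,0,0]],"gripper":[1,1,1,1,1]}' | head -2
python3 -m crank '{"travel":[[0,0,-0.2],[0,0,-0.4],[0,0,-0.6],[0,0,-0.75],[0,0,-0.75]],"turn":[[0,0,0],[0,0,0],[0,0,0],[0,0,0],[0,0,0]],"gripper":[1,1,1,1,1]}'
python3 -m crank '{"travel":[[0,0,0],[0,0,0],[0,0,0],[0,0,0],[0,0,0]],"turn":[[0,0,0],[0,0,0],[0,0,0],[0,0,0],[0,0,0]],"gripper":[0.6,0.2,0,0,0]}' | tail -3
python3 -m crank '{"travel":[[0,0,3],[0,0,7],[0,0,12],[0,0,15],[0,0,17.5]],"turn":[[0,0,0],[0,0,0],[0,0,0],[0,0,0],[0,0,0]],"gripper":[0,0,0,0,0]}' | head -2
python3 -m crank '{"travel":[[-0.8,-4,0],[-1.6,-8,0],[-2.4,-12,0],[-3.2,-16,0],[-4,-20,0]],"turn":[[0,0,0],[0,0,0],[0,0,0],[0,0,0],[0,0,0]],"gripper":[0,0,0,0,0]}' | head -2
python3 -m crank '{"travel":[[-0.8,-4,0],[-1.6,-8,0],[-2.4,-12,0],[-3.2,-16,0],[-3.7,-19.4,0]],"turn":[[0,0,0],[0,0,0],[0,0,0],[0,0,0],[0,0,0]],"gripper":[0,0,0,0,0]}' | head -2
python3 -m crank '{"travel":[[0,0,0],[0,0,0],[0,0,0],[0,0,0],[0,0,0]],"turn":[[0,0,0],[0,0,0],[0,0,0],[0,0,0],[0,0,0]],"gripper":[0,0,0,0,0]}' | head -3
python3 - <<'E'
from h import *
W=bot.grab_frame("wrist")
s=proj(W,[[.531,-.343,.04]])[0];print(s)
q,P,F,im=tile(W,"brown",s,55)
[print(i,q[i],np.round(P[i,:2]*1e3),np.round(F[i,:2]*1e3)) for i in range(len(q))]
pad=np.zeros((im.shape[0],360,3),np.uint8);pad[:270]=cv2.resize(W["pixels"][:,:,::-1],(360,270))
cv2.imwrite("pics/w8.png",np.hstack([im,pad]))
E
```

```text
clock: 17.25
position: [0.6078, 0.0515, 0.0623]
clock: 17.75
position: [0.6088, 0.0511, 0.0559]
tool_rot: [3.141, -0.0, 1.644]
force: [-0.6, 0.1, 4.4]
grip_width: 0.0094
finger_force: 42.8
force: [-0.2, -0.3, 0.1]
grip_width: 0.0809
finger_force: 0.0
clock: 18.75
position: [0.6087, 0.051, 0.2326]
clock: 19.25
position: [0.5679, -0.1505, 0.2304]
clock: 19.75
position: [0.5304, -0.3452, 0.2304]
clock: 20.25
position: [0.5319, -0.3421, 0.2304]
tool_rot: [3.141, -0.0, 1.645]
[319.57072463 218.40429404]
0 [329 196] [ 536. -316.] [ 539. -328.]
1 [334 199] [ 540. -318.] [ 544. -331.]
2 [337 212] [ 543. -328.] [ 548. -343.]
3 [317 249] [ 530. -358.] [ 531. -382.]
4 [314 249] [ 528. -358.] [ 528. -382.]
5 [307 221] [ 521. -337.] [ 520. -354.]
6 [322 197] [ 531. -317.] [ 532. -330.]
```

View pics/w8.png

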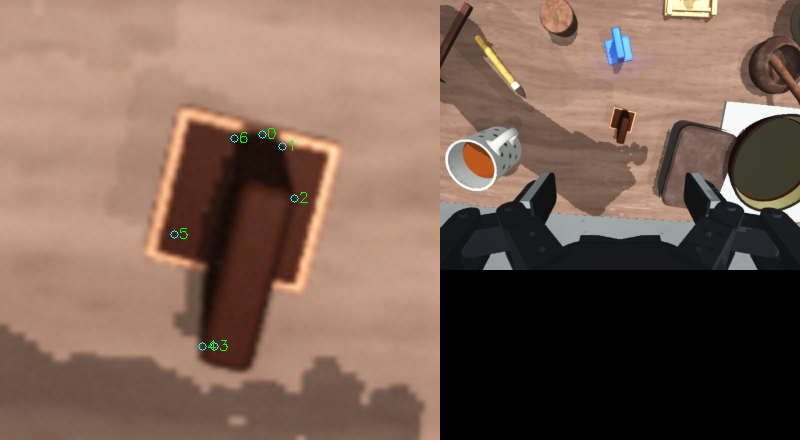

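The mask is weak on the dark glaze, but the clay foot outline is clear in the crop at (182,107), (340,143), (300,293) and (150,254). I'll use those corners.

```bash
python3 - <<'E'
from h import *
W=bot.grab_frame("wrist");s=proj(W,[[.531,-.343,.04]])[0];o=np.array([int(s[0])-55,int(s[1])-55])
F=plane(W,np.array([[182,107],[340,143],[300,293],[150,254]])/4+o,.005)[:,:2]*1e3
T=plane(W,np.array([[203,362],[250,370]])/4+o,.084)[:,:2]*1e3
print(F.round(1),F.mean(0))
w=(F[0]-F[3]+F[1]-F[2]);w/=np.hypot(*w);print(np.degrees(np.arctan2(w[1],w[0])), T.mean(0)+19*w, np.hypot(*(F[1]-F[0])),bot.observe()["position"])
E
```

```text
[[ 519.9 -323.5]
 [ 558.  -329.3]
 [ 551.7 -366.8]
 [ 514.5 -359.7]] [ 536.02751223 -344.82976476]
81.0195398753074 [ 536.17442722 -343.80209878] 38.571551732840604 [ 0.53169005 -0.34239088  0.23034363]
```

```bash
python3 -m crank '{"travel":[[0.2,-0.1,-4],[0.45,-0.2,-8.5],[0.45,-0.2,-11],[0.45,-0.2,-13],[0.45,-0.2,-13]],"turn":[[0,0,-6.5],[0,0,-13.2],[0,0,-13.2],[0,0,-13.2],[0,0,-13.2]],"gripper":[0.45,0.45,0.45,0.45,0.45]}' | head -3
python3 -m crank '{"travel":[[0,0,-3],[0,0,-5],[0,0,-5.8],[0,0,-5.8],[0,0,-5.8]],"turn":[[0,0,0],[0,0,0],[0,0,0],[0,0,0],[0,0,0]],"gripper":[0.45,0.45,0.45,1,1]}' 40
python3 -m crank '{"travel":[[0,0,0],[0,0,0],[0,0,0],[0,0,0],[0,0,4]],"turn":[[0,0,0],[0,0,0],[0,0,0],[0,0,0],[0,0,0]],"gripper":[1,1,1,1,1]}' 40 | tail -3
python3 -m crank '{"travel":[[0,0,4],[0,0,8],[0,1,11],[0.5,5,11],[1,9,11]],"turn":[[0,0,0],[0,0,0],[0,0,4],[0,0,9],[0,0,13.2]],"gripper":[1,1,1,1,1]}' | head -3
python3 -m crank '{"travel":[[0.7,4,0],[1.4,8,0],[2.1,12,0],[2.8,16,0],[3.5,20,0]],"turn":[[0,0,0],[0,0,0],[0,0,0],[0,0,0],[0,0,0]],"gripper":[1,1,1,1,1]}' | head -2
python3 -m crank '{"travel":[[0.7,4,0],[1.4,8,0],[1.9,12,0],[2.2,15,0],[2.25,16.7,0]],"turn":[[0,0,0],[0,0,0],[0,0,0],[0,0,0],[0,0,0]],"gripper":[1,1,1,1,1]}' | head -2
python3 -m crank '{"travel":[[0,0,0],[0,0,0],[0,0,0],[0,0,0],[0,0,0]],"turn":[[0,0,0],[0,0,0],[0,0,0],[0,0,0],[0,0,0]],"gripper":[1,1,1,1,1]}'
python3 - <<'E'
from h import *
W=bot.grab_frame("wrist");cv2.imwrite("pics/w9.png",W["pixels"][:,:,::-1])
o=bot.observe();print(held(W),R@(o["position"][:2]-C),o["position"],o["tool_rot"])
E
```

```text
clock: 20.85
position: [0.5349, -0.3439, 0.0978]
tool_rot: [-3.138, -0.001, 1.414]
clock: 21.35
position: [0.5365, -0.3454, 0.0437]
tool_rot: [3.14, 0.001, 1.413]
force: [-0.4, -0.3, 0.3]
grip_width: 0.0189
finger_force: 0.0
force: [0.9, 0.1, -0.7]
grip_width: 0.0093
finger_force: 43.4
clock: 22.35
position: [0.5461, -0.2546, 0.194]
tool_rot: [3.139, 0.001, 1.646]
clock: 22.85
position: [0.5811, -0.0533, 0.1931]
clock: 23.35
position: [0.6034, 0.1151, 0.1927]
clock: 23.85
position: [0.6035, 0.1112, 0.1924]
tool_rot: [3.142, 0.0, 1.643]
force: [-1.4, -0.0, -0.6]
grip_width: 0.0093
finger_force: 43.4
[(238, [-12.2, 109.5]), (239, [-12.2, 109.0]), (241, [-12.2, 107.9]), (245, [-12.2, 105.9]), (246, [-12.3, 105.4])] [-0.00023244  0.08973889] [0.60349587 0.11138087 0.19237951] [3.14152510e+00 7.20207064e-05 1.64305286e+00]
```

View pics/w9.png

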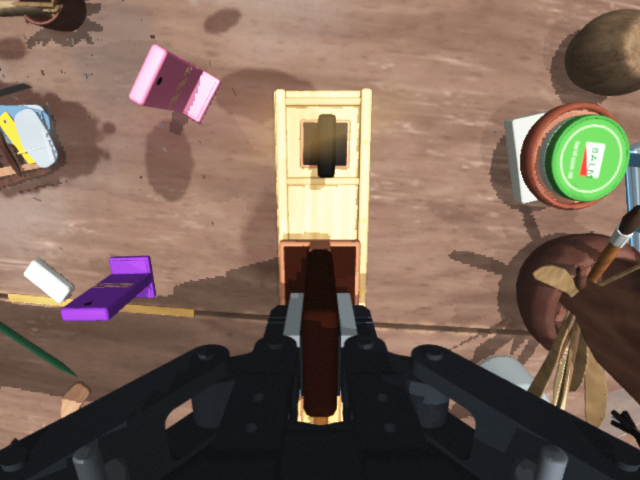

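Brown is aligned with its bay, next to black. I'll place it, retreat, and check.

```bash
python3 -m crank '{"travel":[[0,0.1,-4],[0,0.1,-8],[0,0.1,-11],[0,0.1,-12.4],[0,0.1,-13]],"turn":[[0,0,0],[0,0,0],[0,0,0],[0,0,0],[0,0,0]],"gripper":[1,1,1,1,1]}' | head -2
python3 -m crank '{"travel":[[0,0,-0.2],[0,0,-0.4],[0,0,-0.55],[0,0,-0.7],[0,0,-0.7]],"turn":[[0,0,0],[0,0,0],[0,0,0],[0,0,0],[0,0,0]],"gripper":[1,1,1,1,1]}'
python3 -m crank '{"travel":[[0,0,0],[0,0,0],[0,0,0],[0,0,0],[0,0,0]],"turn":[[0,0,0],[0,0,0],[0,0,0],[0,0,0],[0,0,0]],"gripper":[0.6,0.2,0,0,0]}' | tail -3
python3 -m crank '{"travel":[[0,0,3],[0,0,7],[0,0,12],[0,0,16],[0,0,19]],"turn":[[0,0,0],[0,0,0],[0,0,0],[0,0,0],[0,0,0]],"gripper":[0,0,0,0,0]}' | head -2
python3 -m crank '{"travel":[[-2,4,0],[-4,8,0],[-6,12,0],[-8,16,0],[-10,20,0]],"turn":[[0,0,0],[0,0,0],[0,0,0],[0,0,0],[0,0,0]],"gripper":[0,0,0,0,0]}' | head -2
python3 -m crank '{"travel":[[-2,4,0],[-4,6,0],[-4,6,0],[-4,6,0],[-4,6,0]],"turn":[[0,0,0],[0,0,0],[0,0,0],[0,0,0],[0,0,0]],"gripper":[0,0,0,0,0]}' | head -2
python3 - <<'E'
from h import *
T=bot.grab_frame("top")["pixels"][170:240,225:410,::-1];S=bot.grab_frame("scene")["pixels"][150:250,230:440,::-1]
I=[cv2.resize(x,(800,int(800*x.shape[0]/x.shape[1])),interpolation=cv2.INTER_CUBIC) for x in (T,S)]
I=np.vstack(I);h=600/I.shape[0];I=cv2.resize(I,(int(800*h),600)) if h<1 else I
cv2.imwrite("pics/end.png",I)
E
```

```text
clock: 24.4
position: [0.6031, 0.1127, 0.0614]
clock: 24.9
position: [0.6037, 0.1132, 0.0557]
tool_rot: [3.141, -0.0, 1.644]
force: [0.8, 0.3, 0.3]
grip_width: 0.0095
finger_force: 43.4
force: [-1.3, 1.1, -0.2]
grip_width: 0.0806
finger_force: 0.0
clock: 25.9
position: [0.6038, 0.113, 0.2482]
clock: 26.4
position: [0.5024, 0.3145, 0.2455]
clock: 26.9
position: [0.4642, 0.372, 0.2454]
```

View pics/end.png

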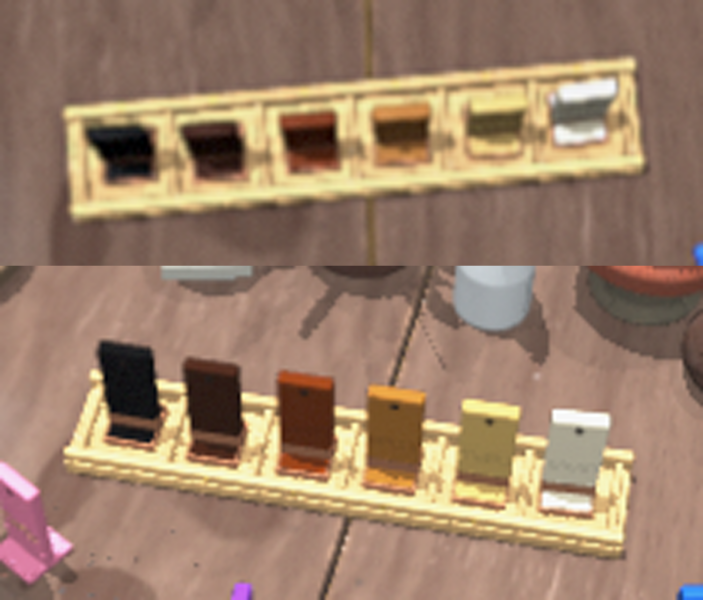

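The final views show all six tiles upright, square and seated: black, brown, rust, honey, straw and cream from left to right. I'm handing the job in.

```bash
python3 -c "
from workcell import bot
print(bot.job_done())"
```

```text
the job is handed in; nothing more can be done
None
```

The four loose tiles stand upright and square in the four empty bays, so the row runs cream, straw, honey, rust, brown, black; the end tiles were not touched, and I handed the job in at about 27 s.

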